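Hang the spoon pail on the craft-table rail

ROBOT

A 6-joint arm with a two-finger parallel gripper is mounted at the origin on the work surface. World frame = base frame: x ahead of the robot, y to its left, z up, the work surface at z = 0. Lengths are in m, angles in rad, forces in N, time in s.
With the tool pointing down it reaches from about 0.35 to 0.975 m from the base axis. Payload 7.1 kg.
Tool frame: the origin (TCP) lies midway between the tips of the shut fingers; the grasp point (between the pads) lies 19 mm behind it; z points along the fingers, x is the direction in which the jaws open and shut, and the axes are right-handed (so a half turn about z gives the same grasp; the last joint's range is limited). The gripper opens to 88 mm and grips with 3 to 60 N. Pads are 20 mm wide; open, the fingers measure 115 mm over their backs; the gripper's body (75 mm by 178 mm) begins 61 mm behind the grasp point.
Start: joints at [-0.019, 0.423, 1.63, -0, 1.089, -0.019], TCP at [0.625, 0, 0.223] pointing down, gripper open.
Joint ranges: [-3, 3], [-0.9, 2.11], [0.09, 2.58], [-1.31, 4.45], [0.11, 2.69], [-2.54, 2.54]. Speed limits (rad/s): [2.39, 2.39, 3.01, 3.14, 3.14, 3.14].

INTERFACE

Orientations are given as a unit quaternion [w, x, y, z].
In Python, from station import move_pose, movel, movej, command_gripper, wait, inverse_kinematics, read_camera, camera_info, MotionError, job_done, get_time, get_joint_pos, get_qvel, get_effort, get_tcp_pos, get_ee_rot, get_ft_force, get_ft_torque, get_grip_width gives the robot as it stands. Calls block until the motion is done:
- move_pose(position, orientation): joint-space move of the TCP to a pose.
- movel(position, frame=None, v=0.15, until_force=None): straight line of the TCP; frame=None keeps the orientation; v is the mean speed in m/s. With until_force (N) it stops when the force on the tool has changed by that much, and returns True; else False.
- movej(angles): joint-space move.
- command_gripper(opening): opening from 0.0 (shut) to 1.0 (fully open); the grip force is fixed at half the most; returns when the fingers have stopped.
- wait(seconds).
- inverse_kinematics(position, orientation): joint angles nearest the present ones, or None.
- read_camera(name): name is "scene" or "side" or "wrist"; returns the picture (420x560x3 uint8, red, green, blue); there is no depth.
- camera_info(name): a dict with "intrinsics" (3x3 intrinsics, pixels), "dist" ([k1, k2, p1, p2, k3] as OpenCV has them; the pictures are not rectified), "T" (4x4, takes a point from camera to world coordinates); the wrist camera has in their place "tool_from_camera" (4x4, takes a point from camera to tool coordinates, whose origin is the TCP and whose axes are the tool frame's). Camera axes: x right, y up, looking along -z (the intrinsics and any distortion apply to the point x, -y, -z); pixel columns grow to the right and rows downward; lengths in m; the calibration is good to about 2 mm. A picture is of the moment at which its call begins: read the wrist's pose just before it. camera_info takes no time and is no camera call.
A pose or a line that the arm cannot do raises MotionError and nothing moves.
- job_done(): hands the job in, once; it reports no verdict.
Readings, each from a call of its own:
- get_time(): time.
- get_joint_pos(): joint angles.
- get_qvel(): joint speeds.
- get_effort(): joint torques, N m.
- get_tcp_pos(): TCP position.
- get_ee_rot(): TCP orientation.
- get_ft_force(): force on the tool from outside, world axes, zero at the start.
- get_ft_torque(): the same for the moment, N m.
- get_grip_width(): opening from 0.0 (shut) to 1.0 (fully open).
Only numpy, scipy, OpenCV 4.12 (cv2) and the standard library are available. Lean on these libraries where they do the work, as an engineer would, in place of code of your own. Each camera call takes 0.05 s, during which the arm holds its last target.

TASK

Hang the S-hook over the rail between its posts, with the lower curl's opening towards the robot, and let go of it. Then lift the little pail out of its crate and stand it upright on the open table, let go, take it again at a slant by one wooden grip of its handle so that the gripper clears the rail, and hang it by the bare middle of the handle from the lower curl of the hook. Leave the pail hanging still, never lay it over, and leave the bowl and the two cups where they are.

Things in the scene. Friction and masses are not known exactly. Their poses are not given: they have to be found in the camera images.
- rail_mid (a point): Middle of a fixed straight steel rail, 14 mm round, on its axis, 300 mm above the table. It runs along this point's y, 180 mm each way, on posts 16 mm thick 170 mm either side (feet 120 mm along x, 50 wide, 8 high). x points away from the robot, z up. When hung, the hook's middle is 76 mm straight below the rail's axis.
- hook_mid (a point): Middle of the steel S-hook (8 mm round bar, 182 mm tall, 52 wide, 0.12 kg), lying in this point's x-z plane, z up to its upper curl. Curls: half rings, 22 mm centre-line radius, centres 65 mm above and below. Upper free end at x +22, z +62; shank slants from (-22, +60) to (+22, -60). The upper curl's sides are upright near z +60 to +68: pinch from above across x (52 mm).
- hook_tip (a point): Centre of the rounded free end of the hook's lower curl, 22 mm to -x and 62 mm below hook_mid; the lower curl opens upwards beside it. Once hung, this end is to be on the robot's side. A handle bar of 8 mm seated in the lower curl has its axis 79 mm below hook_mid.
- hook_block: Fixed light-wood block, 100 mm along its x, 60 mm along y, 55 mm high, origin at the centre of its underside. The S-hook stands upright in a pocket in its top (57 x 11 mm, 45 mm deep), with the hook's x along the block's x; lift it straight up, by at least 50 mm, to free it.
- crate: Fixed open-topped wooden crate, 125 x 125 mm outside, 60 mm high, walls and floor 5 mm, origin at the centre of its underside. The pail stands loosely in it, its handle clear above the walls.
- pail_mid (a point): Half-way up the pail's axis, 37.5 mm above its underside. Plain metal pail, open on top, 75 mm high, 68 mm in diameter at the foot and 84 mm at the rim, 0.11 to 0.23 kg; z up along its axis. Its handle is a stiff arch that does not fold, 95 mm wide over all.
- bail_mid (a point): Middle of the pail's handle bar, on the bar's axis, 115 mm above the pail's underside (40 mm above the rim). The bar is 8 mm round steel, straight along this point's y for 40 mm each way, then bends down to the rim. A round wooden grip, 16 mm in diameter, covers it on each side from 15 to 38 mm off the middle; the bare 30 mm between them is for hanging. z up.
- bowl: Clear glass bowl standing on the table, 130 mm in diameter, 60 mm high; leave it alone. Origin under its centre.
- cup1: Small white plastic measuring cup, 48 mm in diameter, 40 mm high; leave it alone. Origin under its centre.
- cup2: A second such cup; leave it alone. Origin under its centre.

How it is judged:
On the way, in this order (a step that is already met when the one before it is completed fails the run):
1. the S-hook hangs on the rail, lower curl open towards the robot, released (x of hook_mid in the frame of rail_mid between -0.025 and 0.025 m and z of hook_mid in the frame of rail_mid between -0.086 and -0.066 m and y of hook_mid in the frame of rail_mid between -0.15 and 0.15 m and angle between hook_mid's own z axis and vertical below 0.4 rad and x of hook_tip in the frame of rail_mid below -0.005 m and contact force between the fingers and hook below 0.1 N and contact force between hook and rail above 0.3 N), for 0.2 s.
2. the pail stands upright on the open table outside the crate, released, with the hook still on the rail (all of step 1 and height (world z) of pail_mid below 0.042 m and angle between pail_mid's own z axis and vertical below 0.1 rad and horizontal distance between pail_mid and crate above 0.12 m and contact force between the fingers and pail below 0.1 N and contact force between pail and table above 0.3 N), for 0.2 s.
At the end, for the whole second after the job is handed in: The hook hangs on the rail by its upper curl within 150 mm of the rail's middle, lower free end on the robot's side; the pail hangs free and still (<0.05 m/s) by its handle at the bottom of the lower curl, the hook within 28 mm of the handle's middle; both lean under 0.4 rad, released (all of step 1 and x of bail_mid in the frame of hook_mid between -0.015 and 0.015 m and y of bail_mid in the frame of hook_mid between -0.028 and 0.028 m and z of bail_mid in the frame of hook_mid between -0.089 and -0.067 m and angle between pail_mid's own z axis and vertical below 0.4 rad and height (world z) of pail_mid above 0.055 m and contact force between pail and hook above 0.3 N and contact force between the fingers and pail below 0.1 N and linear speed of pail below 0.05 m/s); the robot touches nothing.
It fails at once if the pail is laid over (leans more than 1 rad) (angle between pail_mid's own z axis and vertical above 1 rad).
It fails at once if the bowl or a cup is displaced by more than 30 mm (distance of any of bowl, cup1, cup2 from where it was at the start of the episode above 0.03 m).
It also fails if it takes over 72 s, if anything falls off the work surface, if the arm or the gripper's body presses on something with over 40 N, if the wrist force passes 120 N, or if a joint passes its speed limit or range.

## Working session

There is one attempt and no reset: what is moved stays moved. The work goes in short steps, each a Python script; the robot and the scene stay as the last script left them, time stands still between calls to the robot, and variables do not carry over. Pictures are saved under pics/ and viewed, and the job is handed in when it is done.

```bash
ls; mkdir -p pics
python3 - <<'E'
from station import *
import cv2
for n in("scene","side","wrist"):
    im=read_camera(n); cv2.imwrite(f"pics/a_{n}.png",im[:,:,::-1]); print(n,camera_info(n))
print(get_time(),get_tcp_pos(),get_ee_rot())
E
```

```text
pics
scene {'intrinsics': array([[510.75528549,   0.        , 278.93805401],
       [  0.        , 510.75528549, 212.55391842],
       [  0.        ,   0.        ,   1.        ]]), 'dist': array([-0.00495148,  0.        ,  0.        ,  0.        ,  0.        ]), 'T': array([[ 0.35787299, -0.79208195,  0.49450288,  1.21373752],
       [ 0.93373845,  0.29918773, -0.1965177 , -0.22460277],
       [ 0.00770893,  0.53206473,  0.84666859,  1.24432346],
       [ 0.        ,  0.        ,  0.        ,  1.        ]])}
side {'intrinsics': array([[515.90135742,   0.        , 282.36413484],
       [  0.        , 515.90135742, 205.66460894],
       [  0.        ,   0.        ,   1.        ]]), 'dist': array([-0.14075212,  0.        ,  0.        ,  0.        ,  0.        ]), 'T': array([[ 0.98245726,  0.11895019, -0.14362654,  0.42076432],
       [-0.18605078,  0.67788555, -0.71123575, -0.86512852],
       [ 0.01276073,  0.72548055,  0.68812436,  1.0210363 ],
       [ 0.        ,  0.        ,  0.        ,  1.        ]])}
wrist {'intrinsics': array([[375.74137385,   0.        , 276.16968294],
       [  0.        , 375.74137385, 214.07318626],
       [  0.        ,   0.        ,   1.        ]]), 'dist': array([0.02003733, 0.        , 0.        , 0.        , 0.        ]), 'tool_from_camera': array([[ 9.99999491e-01,  8.90803316e-04, -4.74268505e-04,
        -4.01546010e-04],
       [ 7.39233406e-04, -9.66500004e-01, -2.56665533e-01,
        -6.79542951e-02],
       [-6.87019020e-04,  2.56665052e-01, -9.66500170e-01,
        -1.61578249e-01],
       [ 0.00000000e+00,  0.00000000e+00,  0.00000000e+00,
         1.00000000e+00]])}
0.15 [6.24560396e-01 4.48047941e-05 2.22069292e-01] [-2.11073642e-05  9.99999816e-01  3.02166515e-06 -6.06823702e-04]
```

View pics/a_scene.png

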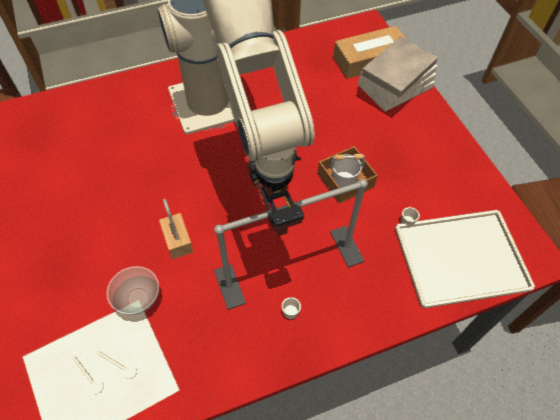

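View pics/a_side.png

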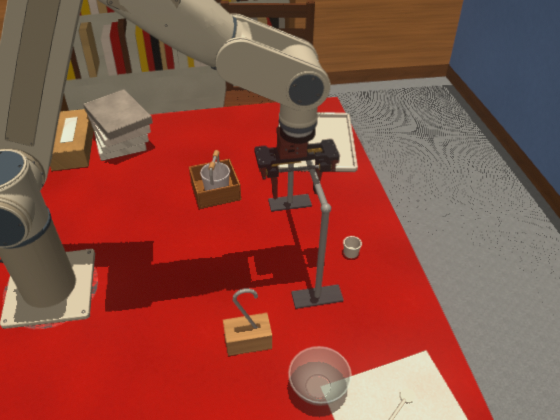

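View pics/a_wrist.png

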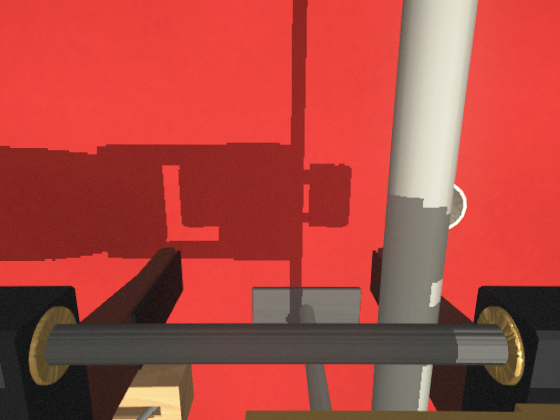

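```bash
cat > h.py <<'E'
import numpy as np, cv2
from station import *
from scipy.spatial.transform import Rotation as R
def tool_T():
    p=np.array(get_tcp_pos()); q=np.array(get_ee_rot())
    T=np.eye(4); T[:3,:3]=R.from_quat(q[[1,2,3,0]]).as_matrix(); T[:3,3]=p; return T
def cam(n,toolT=None):
    i=camera_info(n); T=np.array(i["T"]) if n!="wrist" else toolT@np.array(i["tool_from_camera"])
    return np.array(i["intrinsics"]),np.array(i["dist"]),T
def ray(c,px):
    K,d,T=c
    u=cv2.undistortPoints(np.array([[px]],float),K,d)[0,0]
    v=T[:3,:3]@np.array([u[0],-u[1],-1.]); return T[:3,3],v/np.linalg.norm(v)
def proj(c,P):
    K,d,T=c
    P=np.atleast_2d(P); q=(P-T[:3,3])@T[:3,:3]; q=q*np.array([1,-1,-1])
    return cv2.projectPoints(q.reshape(-1,1,3),np.zeros(3),np.zeros(3),K,d)[0].reshape(-1,2)
def onplane(c,px,z):
    o,v=ray(c,px); return o+v*(z-o[2])/v[2]
def tri(*obs):
    A=np.zeros((3,3));b=np.zeros(3);rs=[ray(c,p) for c,p in obs]
    for o,v in rs:
        M=np.eye(3)-np.outer(v,v);A+=M;b+=M@o
    X=np.linalg.solve(A,b)
    return X,[round(float(np.linalg.norm((np.eye(3)-np.outer(v,v))@(X-o)))*1000,1) for o,v in rs]
def snap(n,f):
    T=tool_T(); im=read_camera(n)[:,:,::-1].copy(); cv2.imwrite("pics/"+f,im); return im,T
def crop(im,x0,y0,x1,y1,s,f):
    c=cv2.resize(im[y0:y1,x0:x1],None,fx=s,fy=s,interpolation=cv2.INTER_CUBIC)
    for x in range((x0+9)//10*10,x1,10):cv2.line(c,((x-x0)*s,0),((x-x0)*s,4 if x%50 else 12),(255,255,0),1)
    for y in range((y0+9)//10*10,y1,10):cv2.line(c,(0,(y-y0)*s),(4 if y%50 else 12,(y-y0)*s),(255,255,0),1)
    cv2.imwrite("pics/"+f,c)
def quat(xa,za):
    z=np.array(za,float);z/=np.linalg.norm(z);x=np.array(xa,float);x-=z*(x@z);x/=np.linalg.norm(x)
    q=R.from_matrix(np.c_[x,np.cross(z,x),z]).as_quat(); return [q[3],q[0],q[1],q[2]]
E
python3 - <<'E'
from h import *
s=cv2.imread("pics/a_scene.png");d=cv2.imread("pics/a_side.png")
crop(s,140,160,280,320,4,"b1.png");crop(s,280,130,420,280,4,"b2.png")
crop(d,180,130,380,260,4,"b3.png");crop(d,200,260,370,410,4,"b4.png")
E
```

```text
(no output)
```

View pics/b1.png

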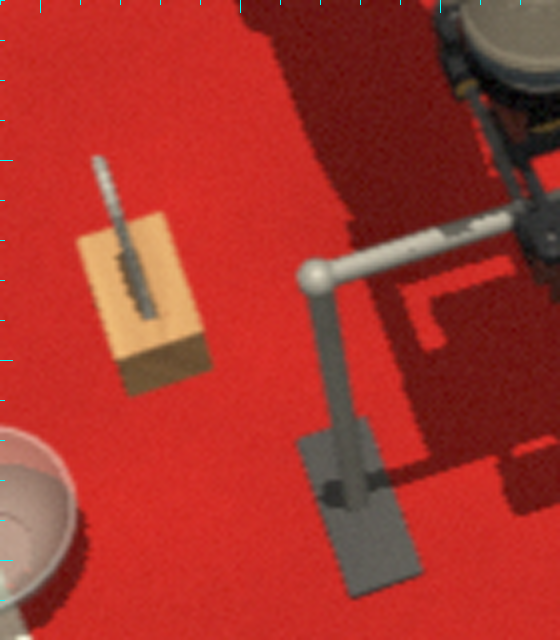

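View pics/b2.png

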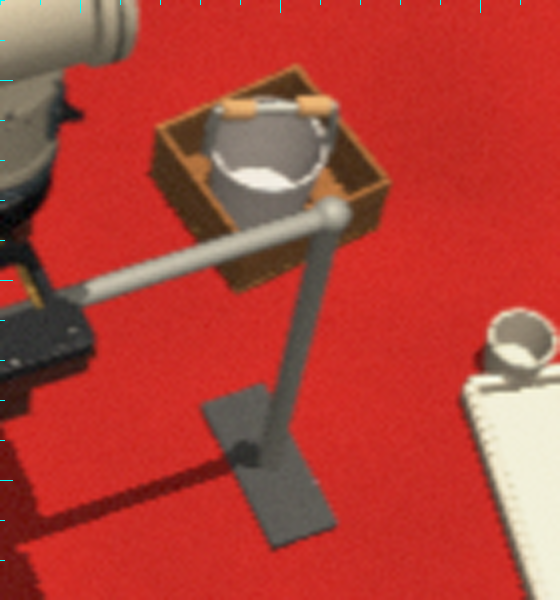

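View pics/b3.png

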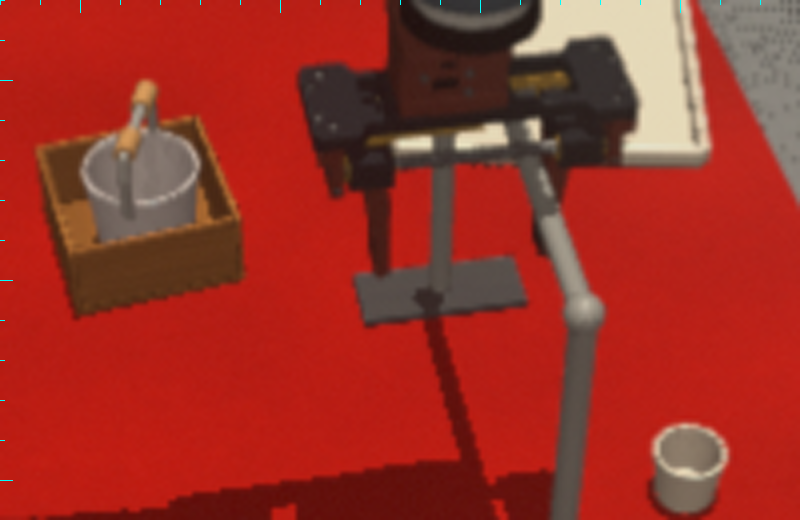

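View pics/b4.png

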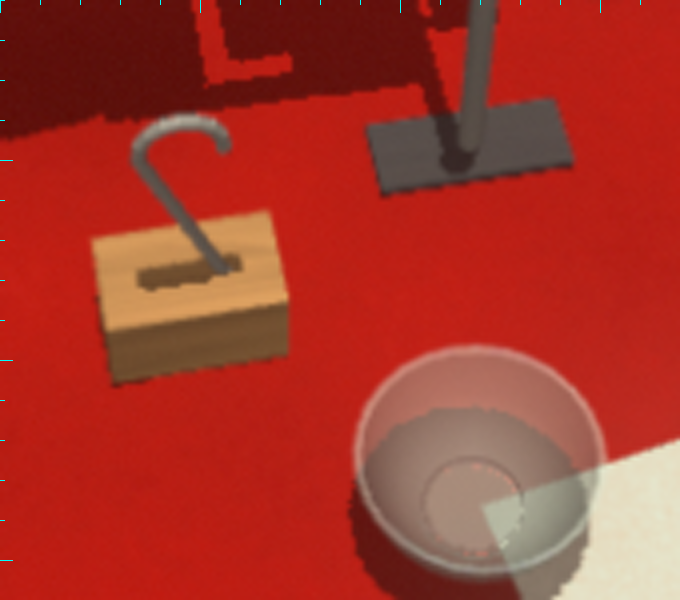

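Run:
```python
from h import *
np.set_printoptions(precision=4,suppress=True)
S=cam("scene");D=cam("side")
def s1(x,y,b): return (b[0]+x/4,b[1]+y/4)
print("railL",tri((S,s1(316,275,(140,160))),(D,s1(585,310,(180,130)))))
print("railR plane",onplane(S,s1(332,213,(280,130)),.3))
for n,a,b in [("blk NWtop",(78,240),(92,240)),("blk NEtop",(163,213),(106,330)),]: pass
b=(140,160)
for p in [(78,240),(163,213),(203,330),(116,360)]: print("blockS",onplane(S,s1(*p,b),.055))
b=(200,260)
for p in [(92,240),(268,212),(289,300),(106,330)]: print("blockD",onplane(D,s1(*p,b),.055))
print("hook curl right/left extents side", )
b=(280,130)
for p in [(158,126),(298,67),(388,182),(240,243)]: print("crateS",onplane(S,s1(*p,b),.06), onplane(S,s1(p[0],p[1],b),.06)[:2])
b=(180,130)
for p in [(38,150),(195,120),(242,232),(75,262)]: print("crateD",onplane(D,s1(*p,b),.06))
bm=tri((S,s1(277,106,(280,130))),(D,s1(137,117,(180,130))));print("bail",bm)
print(tri((S,s1(238,108,(280,130))),(D,s1(129,141,(180,130)))),tri((S,s1(316,105,(280,130))),(D,s1(145,94,(180,130)))))
print("cup1",onplane(S,(411,216),.02),"cup2",onplane(S,(291,308),.02),"bowl",onplane(S,(134,288),.06),onplane(D,(319,378),.06))
```

```text
railL (array([ 0.6569, -0.1409,  0.3015]), [1.1, 1.1])
railR plane [0.6563 0.2011 0.3   ]
blockS [ 0.4266 -0.2611  0.055 ]
blockS [ 0.426  -0.2014  0.055 ]
blockS [ 0.524  -0.2006  0.055 ]
blockS [ 0.5255 -0.2601  0.055 ]
blockD [ 0.4241 -0.206   0.055 ]
blockD [ 0.5234 -0.2043  0.055 ]
blockD [ 0.525  -0.2631  0.055 ]
blockD [ 0.4252 -0.2646  0.055 ]
hook curl right/left extents side
crateS [0.3993 0.2244 0.06  ] [0.3993 0.2244]
crateS [0.3851 0.3443 0.06  ] [0.3851 0.3443]
crateS [0.5042 0.3591 0.06  ] [0.5042 0.3591]
crateS [0.5151 0.2372 0.06  ] [0.5151 0.2372]
crateD [0.3825 0.3358 0.06  ]
crateD [0.5004 0.3507 0.06  ]
crateD [0.519  0.2193 0.06  ]
crateD [0.4011 0.2083 0.06  ]
bail (array([0.4551, 0.2855, 0.1208]), [0.9, 0.9])
(array([0.4473, 0.2592, 0.1212]), [0.8, 0.8]) (array([0.4632, 0.312 , 0.1198]), [0.8, 0.8])
cup1 [0.6413 0.4047 0.02  ] cup2 [ 0.7763 -0.0141  0.02  ] bowl [ 0.602  -0.3686  0.06  ] [ 0.6   -0.384  0.06 ]
```

Run:
```python
from h import *
np.set_printoptions(precision=4,suppress=True)
t0=get_time()
movel([.6246,0,.40],v=.25); print(get_time())
snap("side","c_side.png");snap("scene","c_scene.png")
q=quat([1,0,0],[0,0,-1])
move_pose([.475,-.25,.30],q); print(get_time(),get_tcp_pos(),get_ft_force())
im,T=snap("wrist","c_w.png"); np.save("c_w.npy",T)
# IK checks for later
for t in (45,66,77.5,80):
  for side in (-1,):
    th=np.radians(t);l=np.radians(18)
    jaw=np.array([np.cos(th),0,np.sin(th)]);z0=np.array([np.sin(th),0,-np.cos(th)])
    z=z0*np.cos(l)+np.array([0,1,0])*np.sin(l)
    for s in (1,-1):
      for P in ([.657,.054,.145],[.52,.054,.115]):
        tc=np.array(P)+.019*z
        print(t,s,P,inverse_kinematics(tc.tolist(),quat(s*jaw,z)))
```

```text
1.0083
2.2833 [ 0.4759 -0.2497  0.3004] [ 0.2495  0.323  -0.775 ]
45 1 [0.657, 0.054, 0.145] [-0.1031  0.5304  2.082   2.0802  0.446  -2.2039]
45 1 [0.52, 0.054, 0.115] None
45 -1 [0.657, 0.054, 0.145] [-0.1031  0.5304  2.082   2.0802  0.446   0.9377]
45 -1 [0.52, 0.054, 0.115] [-0.1464  0.5254  2.3683  2.3948  0.6366  0.5269]
66 1 [0.657, 0.054, 0.145] None
66 1 [0.52, 0.054, 0.115] None
66 -1 [0.657, 0.054, 0.145] [-0.1176  0.6913  2.1962  2.6147  0.9493  0.2743]
66 -1 [0.52, 0.054, 0.115] [-0.1772  0.8169  2.4573  2.6454  1.2895  0.0684]
77.5 1 [0.657, 0.054, 0.145] None
77.5 1 [0.52, 0.054, 0.115] None
77.5 -1 [0.657, 0.054, 0.145] [-0.1229  0.8231  2.2095  2.685   1.2653  0.1174]
77.5 -1 [0.52, 0.054, 0.115] [-0.1893  1.0109  2.4475  2.6416  1.6413 -0.0848]
80 1 [0.657, 0.054, 0.145] None
80 1 [0.52, 0.054, 0.115] None
80 -1 [0.657, 0.054, 0.145] [-0.1236  0.8534  2.2073  2.6921  1.3319  0.09  ]
80 -1 [0.52, 0.054, 0.115] [-0.1911  1.0508  2.4397  2.6341  1.7103 -0.1148]
```

View images.

View pics/c_w.png

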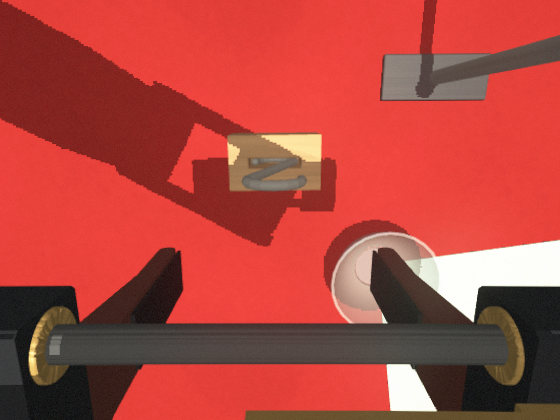

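View pics/c_side.png

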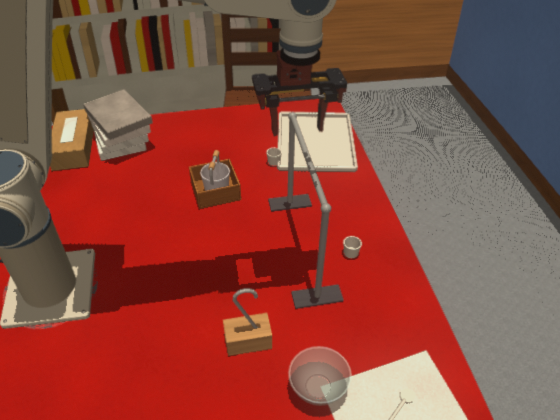

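View pics/c_scene.png

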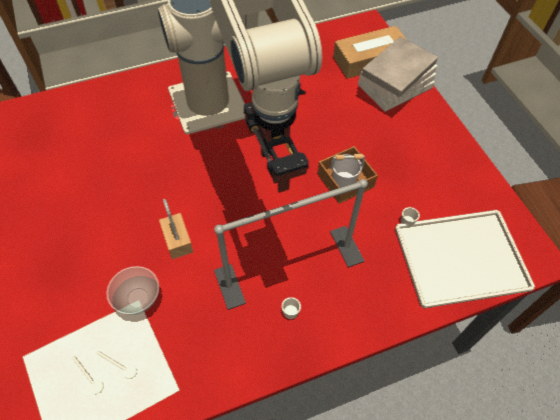

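Run:
```python
from h import *
im=cv2.imread("pics/c_w.png");crop(im,220,125,330,200,7,"d1.png")
im=cv2.imread("pics/c_side.png");crop(im,210,275,290,360,7,"d2.png");crop(im,270,100,340,220,5,"d3.png")
```

```text
(no output)
```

View pics/d1.png

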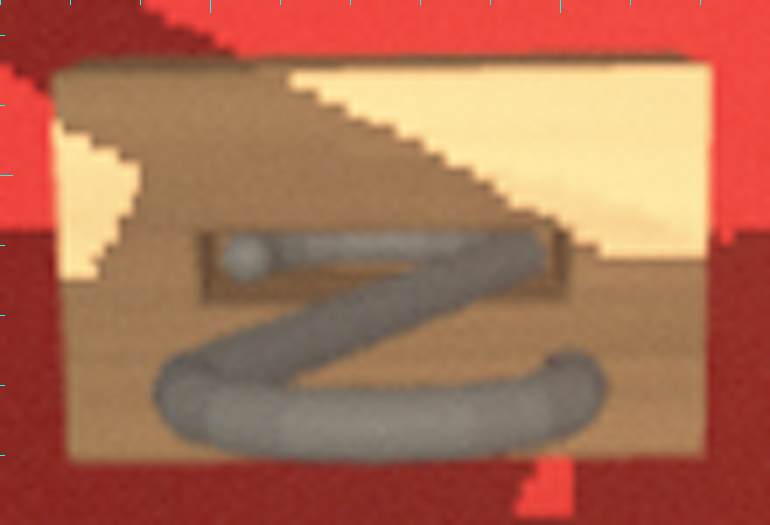

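View pics/d2.png

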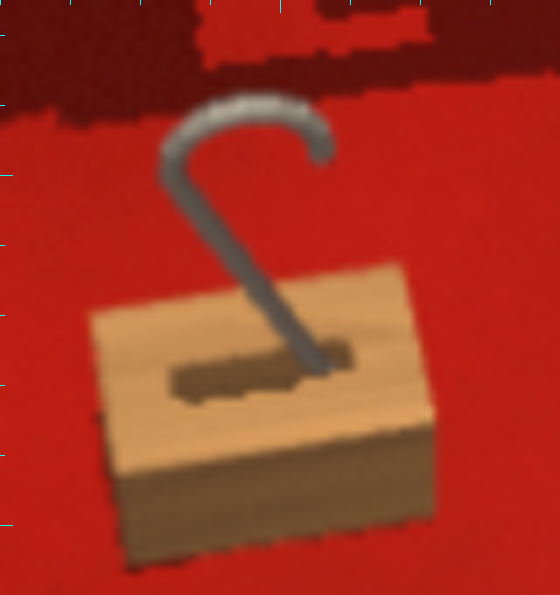

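View pics/d3.png

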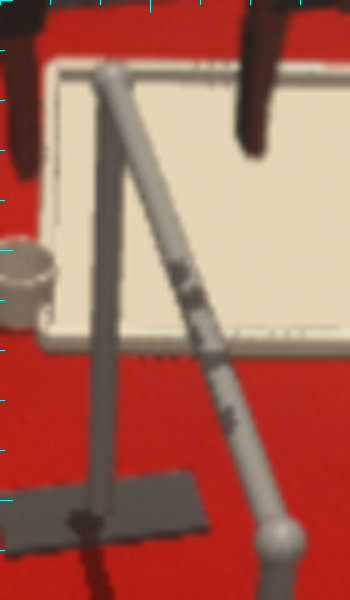

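Run:
```python
from h import *
np.set_printoptions(precision=4,suppress=True)
T=np.load("c_w.npy");W=cam("wrist",T);S=cam("scene");D=cam("side")
w=lambda x,y:(220+x/7,125+y/7); d=lambda x,y:(210+x/7,275+y/7)
print("railR",tri((S,(363,183.25)),(D,(292.4,114.6))))
print("free end",tri((W,w(576,385)),(D,d(322,150))))
print("left bend",tri((W,w(188,397)),(D,d(172,163))))
print("crown",tri((W,w(385,424)),(D,d(250,107))))
for p in [(55,72),(712,65),(705,455),(68,460)]: print(onplane(W,w(*p),.055))
for p in [(201,231),(567,231),(565,297),(203,302)]: print("pocket",onplane(W,w(*p),.055))
print(onplane(W,w(155,395),.165),onplane(W,w(605,390),.165))
```

```text
railR (array([0.6573, 0.2003, 0.3014]), [0.2, 0.2])
free end (array([ 0.4968, -0.2331,  0.1617]), [0.1, 0.1])
left bend (array([ 0.4525, -0.2336,  0.1664]), [0.1, 0.1])
crown (array([ 0.4756, -0.233 ,  0.187 ]), [0.8, 0.8])
[ 0.4247 -0.2034  0.055 ]
[ 0.5242 -0.2024  0.055 ]
[ 0.525  -0.2625  0.055 ]
[ 0.4247 -0.2632  0.055 ]
pocket [ 0.4464 -0.2273  0.055 ]
pocket [ 0.5027 -0.2274  0.055 ]
pocket [ 0.5026 -0.2375  0.055 ]
pocket [ 0.4465 -0.2383  0.055 ]
[ 0.4486 -0.2336  0.165 ] [ 0.4999 -0.2331  0.165 ]
```

Run:
```python
from h import *
np.set_printoptions(precision=4,suppress=True)
q=quat([1,0,0],[0,0,-1])
movel([.4745,-.233,.27],q,v=.2)
movel([.4745,-.233,.146],q,v=.12); print(get_tcp_pos(),get_ft_force())
command_gripper(0.3); print(get_time(),get_grip_width()*88,get_tcp_pos(),get_ft_force())
movel([.4745,-.233,.26],q,v=.1); print(get_time(),get_grip_width()*88,get_tcp_pos(),get_ft_force())
snap("side","e_side.png");snap("scene","e_scene.png");im,T=snap("wrist","e_w.png");np.save("e_w.npy",T)
```

```text
[ 0.475  -0.2333  0.1467] [-0.611   0.251   0.1175]
4.5167 50.80389906787056 [ 0.4745 -0.233   0.146 ] [0.4412 0.2914 1.1206]
5.8083 50.84011696382518 [ 0.4741 -0.2328  0.2593] [-0.9427  0.3436 -1.8345]
```

View pics/e_side.png

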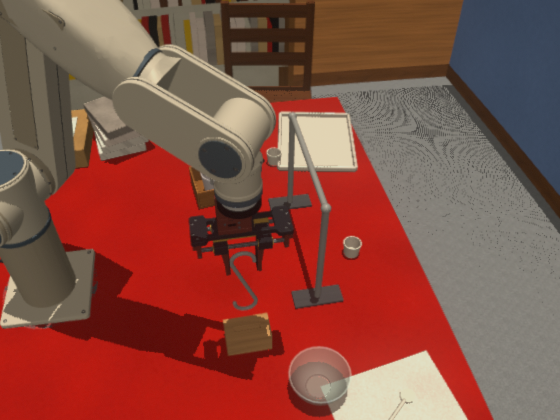

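View pics/e_w.png

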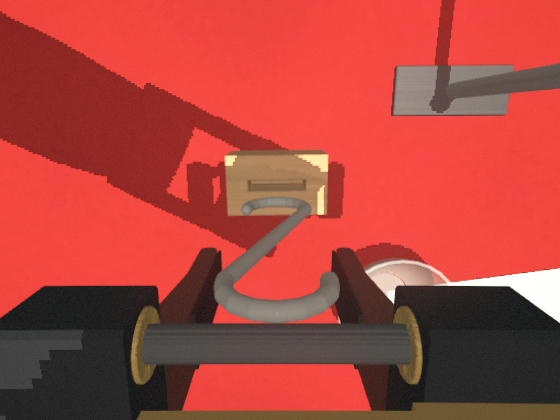

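Run:
```python
from h import *
np.set_printoptions(precision=4,suppress=True)
q=quat([1,0,0],[0,0,-1])
movel([.50,-.15,.33],q,v=.25)
movel([.57,.08,.325],q,v=.25)
movel([.651,.08,.324],q,v=.12); print(get_time(),get_tcp_pos(),get_ft_force())
snap("side","f_side.png");snap("scene","f_scene.png");im,T=snap("wrist","f_w.png");np.save("f_w.npy",T)
```

```text
8.4917 [0.6505 0.0797 0.3238] [ 0.4802 -0.3432 -0.5621]
```

View pics/f_side.png

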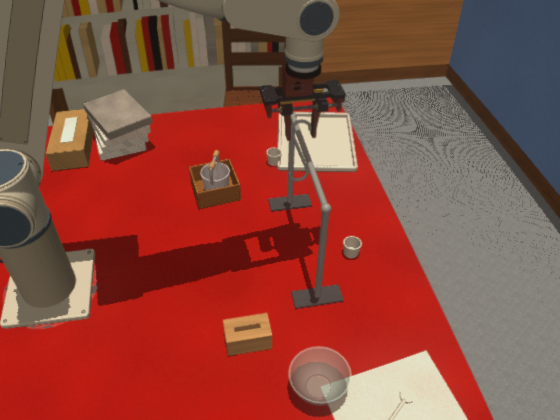

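View pics/f_w.png

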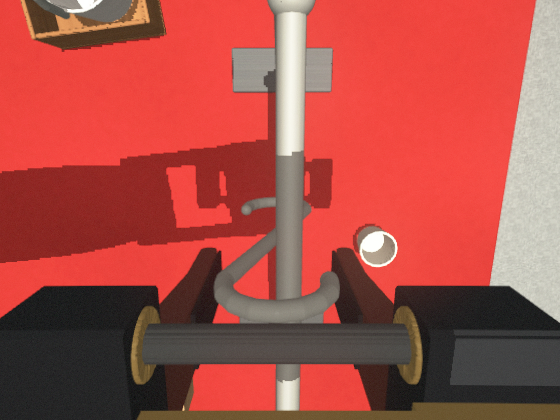

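The hook is above the rail, the rail (cols 276–305) within its upper curl (cols 217–338). Lowering onto it.

```bash
python3 - <<'E'
from h import *
np.set_printoptions(precision=4,suppress=True)
q=quat([1,0,0],[0,0,-1])
movel([.653,.08,.285],q,v=.1)
print(movel([.655,.08,.262],q,v=.03,until_force=4), get_time(),get_tcp_pos(),get_ft_force())
command_gripper(0.8); print(get_ft_force())
p=get_tcp_pos()
movel([p[0],p[1],.40],q,v=.2)
wait(.2);print(get_time())
snap("side","g_side.png");snap("scene","g_scene.png")
E
python3 - <<'E'
import sys;sys.path.insert(0,'.')
import os;os.chdir('.')
from h import *
crop(cv2.imread("pics/g_side.png"),260,90,360,240,4,"g1.png");crop(cv2.imread("pics/g_scene.png"),260,130,400,270,4,"g2.png")
E
```

```text
True 9.7333 [0.6544 0.08   0.2695] [-1.128   0.3832  3.9872]
[ 0.2563 -0.0331 -0.0018]
11.2667
```

View pics/g1.png

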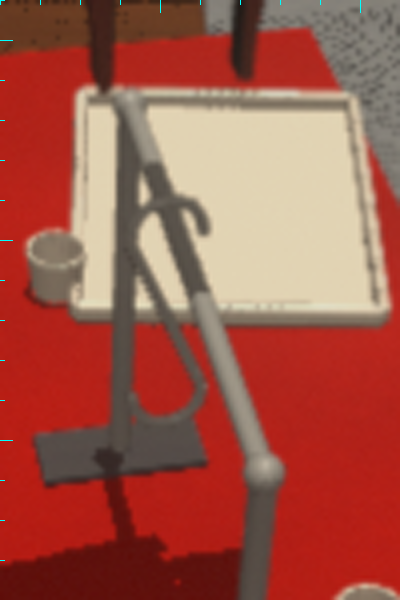

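View pics/g2.png

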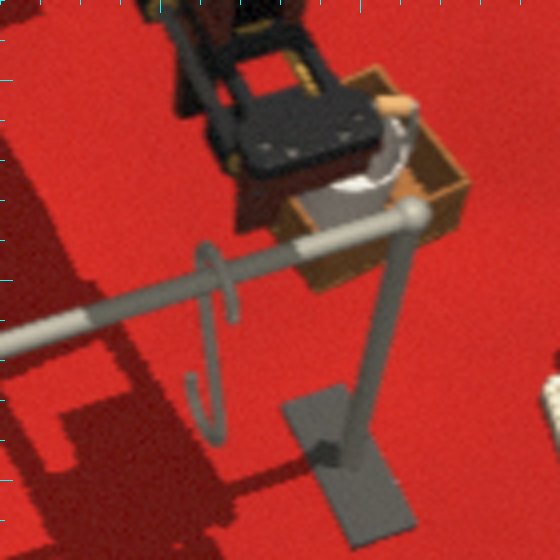

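Run:
```python
from h import *
np.set_printoptions(precision=4,suppress=True)
q=quat([.958,-.287,0],[0,0,-1])
move_pose([.455,.27,.28],q); wait(.2);print(get_time(),get_tcp_pos(),get_joint_pos())
im,T=snap("wrist","i_w.png");np.save("i_w.npy",T);snap("side","i_side.png")
crop(im,150,100,400,250,3,"i1.png")
```

```text
12.7167 [0.456  0.2696 0.2804] [ 0.5116  0.2161  1.7842 -0.0001  1.1404  0.8038]
```

View pics/i_w.png

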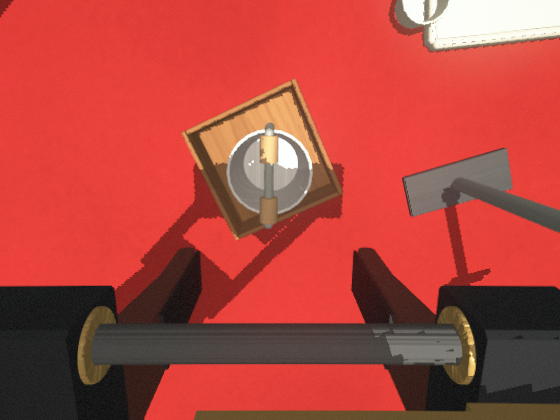

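View pics/i1.png

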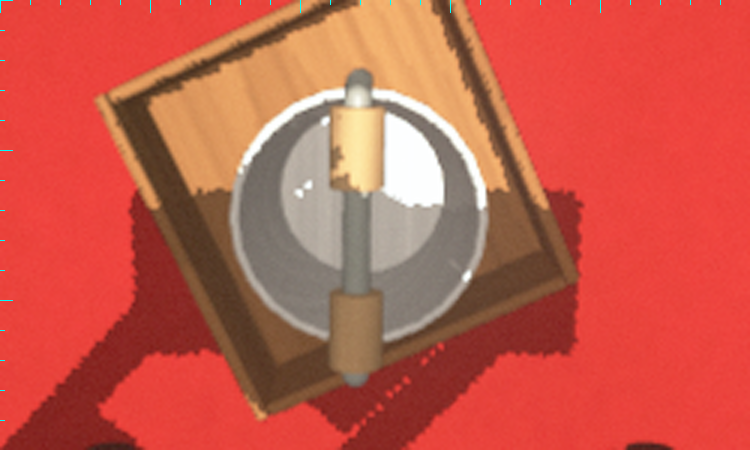

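Run:
```python
from h import *
np.set_printoptions(precision=4,suppress=True)
W=cam("wrist",np.load("i_w.npy"));D=cam("side");S=cam("scene")
w=lambda x,y:(150+x/3,100+y/3)
print(tri((W,w(356.5,241)),(D,(180+137/4,130+117/4)),(S,(280+277/4,130+106/4))))
a,b=onplane(W,w(358,148),.1205),onplane(W,w(355,333),.1205);print(a,b,(b-a)[:2]/np.linalg.norm(b-a),np.linalg.norm(b-a),onplane(W,w(356.5,241),.1205))
```

```text
(array([0.4549, 0.2845, 0.1216]), [1.0, 1.0, 1.2])
[0.4623 0.3088 0.1205] [0.4456 0.2576 0.1205] [-0.3089 -0.9511] 0.053855943382435816 [0.4541 0.2836 0.1205]
```

Run:
```python
from h import *
np.set_printoptions(precision=4,suppress=True)
q=quat([.952,-.305,0],[0,0,-1]);q0=quat([1,0,0],[0,0,-1])
c=[.4545,.284]
movel([*c,.19],q,v=.2)
print(movel([*c,.102],q,v=.1,until_force=6),get_tcp_pos())
command_gripper(0.0); print(get_time(),get_grip_width()*88,get_ft_force(),get_tcp_pos())
movel([*c,.20],q,v=.12); print(get_time(),get_grip_width()*88,get_ft_force())
snap("side","j_side.png")
movel([.53,.08,.16],q0,v=.15); wait(.3)
print(get_time(),get_ft_force());snap("side","j_side2.png")
```

```text
False [0.4549 0.2843 0.1025]
15.4583 7.0123309499579225 [-0.6196  0.046   0.676 ] [0.4544 0.284  0.102 ]
16.425 6.815491637089302 [ 0.6299  0.3    -2.7661]
18.4 [-0.0267  0.1091 -1.2974]
```

View pics/j_side2.png

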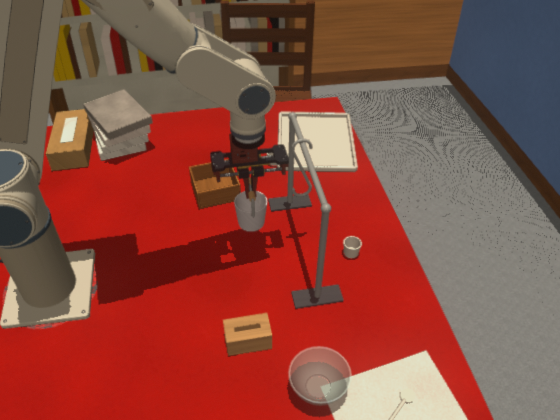

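Run:
```python
from h import *
np.set_printoptions(precision=4,suppress=True)
q0=quat([1,0,0],[0,0,-1])
movel([.53,.08,.108],q0,v=.1)
print(movel([.53,.08,.090],q0,v=.03,until_force=2.5),get_tcp_pos(),get_ft_force())
command_gripper(0.4); wait(.2)
movel([.53,.08,.28],q0,v=.2); print(get_time())
movel([.50,.04,.32],q0,v=.2)
im,T=snap("wrist","k_w.png");np.save("k_w.npy",T);snap("side","k_side.png");snap("scene","k_scene.png")
crop(cv2.imread("pics/k_side.png"),210,90,340,240,4,"k1.png");crop(cv2.imread("pics/k_scene.png"),260,130,400,270,4,"k2.png")
```

```text
True [0.5297 0.08   0.0959] [-0.4043  0.6644 -1.1566]
21.4667
```

View pics/k_w.png

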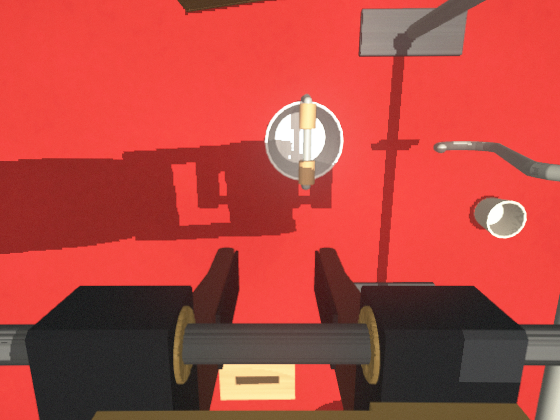

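View pics/k1.png

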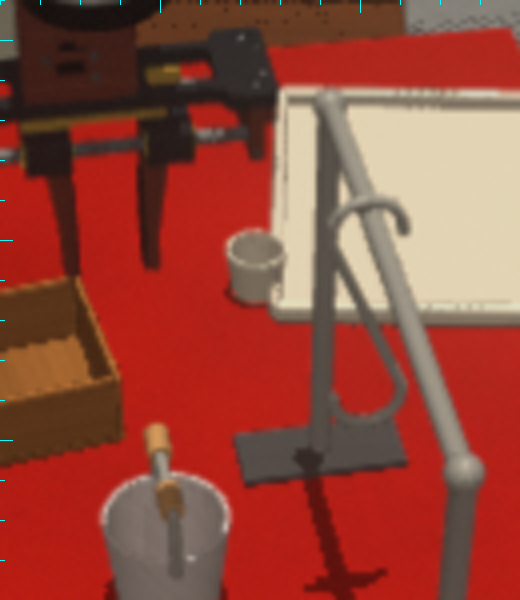

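View pics/k2.png

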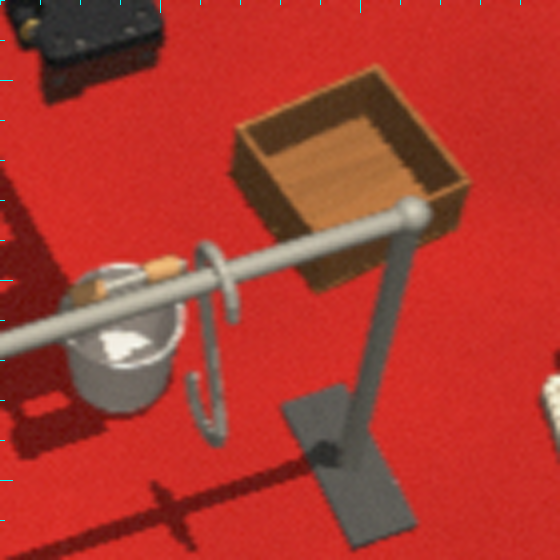

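Run:
```python
from h import *
np.set_printoptions(precision=4,suppress=True)
W=cam("wrist",np.load("k_w.npy"));D=cam("side");S=cam("scene")
d=lambda x,y:(210+x/4,90+y/4);s=lambda x,y:(260+x/4,130+y/4)
print("tip",tri((S,s(192,378)),(D,d(335,398))))
print("bottom",tri((S,s(213,438)),(D,d(365,418))))
print("right",tri((S,s(221,420)),(D,d(402,383))))
print("crown",tri((S,s(210,246)),(D,d(372,203))))
print("tipW",tri((W,(440,147)),(D,d(335,398)))," other",onplane(W,(440,147),.16))
im=cv2.imread("pics/k_w.png");crop(im,260,80,480,200,3,"k3.png")
```

```text
tip (array([0.6391, 0.081 , 0.1588]), [1.6, 1.6])
bottom (array([0.6642, 0.0881, 0.1278]), [2.4, 2.4])
right (array([0.6799, 0.0813, 0.1676]), [4.5, 4.5])
crown (array([0.6523, 0.0752, 0.3166]), [5.8, 5.8])
tipW (array([0.6396, 0.0806, 0.1571]), [0.7, 0.7])  other [0.6376 0.0808 0.16  ]
```

View pics/k3.png

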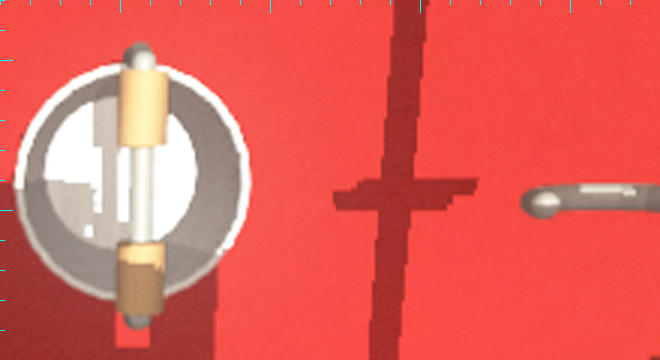

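Run:
```python
from h import *
np.set_printoptions(precision=4,suppress=True)
W=cam("wrist",np.load("k_w.npy"));D=cam("side");S=cam("scene")
w=lambda x,y:(260+x/3,80+y/3)
d=lambda x,y:(210+x/4,90+y/4)
for a in [(141,193.5),(142,107),(140,279)]: print(onplane(W,w(*a),.115))
print(tri((W,w(142,107)),(D,d(157,440))),tri((W,w(140,279)),(D,d(170,498))))
p=get_tcp_pos();print(p)
for t in (60,77.5):
  th=np.radians(t);l=np.radians(18)
  jaw=np.array([np.cos(th),0,np.sin(th)]);z=np.array([np.sin(th)*np.cos(l),np.sin(l),-np.cos(th)*np.cos(l)])
  for back in (0,.08,.13):
    for up in (0,.1):
      P=np.array([.53,.0535,.115+up])+(.019-back)*z
      print(t,back,up,P,inverse_kinematics(P.tolist(),quat(-jaw,z)))
```

```text
[0.5295 0.0798 0.115 ]
[0.5293 0.1065 0.115 ]
[0.5297 0.0523 0.115 ]
(array([0.5294, 0.1065, 0.1154]), [0.2, 0.2]) (array([0.5299, 0.0524, 0.1153]), [0.2, 0.2])
[0.4999 0.0405 0.3188]
60 0 0 [0.5456 0.0594 0.106 ] [-0.165   0.7128  2.4249  2.6166  1.0718  0.1788]
60 0 0.1 [0.5456 0.0594 0.206 ] [-0.165   0.3742  2.4312  2.4775  0.7951  0.4098]
60 0.08 0 [0.4798 0.0346 0.144 ] [-0.3163  0.6098  2.5575  2.4748  1.0954  0.1585]
60 0.08 0.1 [0.4798 0.0346 0.244 ] [-0.3163  0.1883  2.5329  2.2375  0.775   0.5498]
60 0.13 0 [0.4386 0.0192 0.1678] None
60 0.13 0.1 [0.4386 0.0192 0.2678] [-0.4547  0.0466  2.5781  1.997   0.7785  0.7134]
77.5 0 0 [0.5476 0.0594 0.1111] [-0.184   0.9958  2.4296  2.6476  1.6129 -0.0677]
77.5 0 0.1 [0.5476 0.0594 0.2111] [-0.184   0.6541  2.4931  2.6369  1.3684  0.0656]
77.5 0.08 0 [0.4734 0.0346 0.1276] [-0.3782  1.0759  2.5652  2.4468  1.7497 -0.2503]
77.5 0.08 0.1 [0.4734 0.0346 0.2276] None
77.5 0.13 0 [0.4269 0.0192 0.1378] None
77.5 0.13 0.1 [0.4269 0.0192 0.2378] None
```

Run:
```python
from h import *
np.set_printoptions(precision=3,suppress=True)
print(get_joint_pos())
def pose(P,t,lean,s):
  th=np.radians(t);l=np.radians(lean)
  jaw=np.array([np.cos(th),0,np.sin(th)]);z=np.array([np.sin(th)*np.cos(l),np.sin(l),-np.cos(th)*np.cos(l)])
  return P,quat(s*jaw,z)
for P,t,l,s in [([.40,-.05,.40],0,0,1),([.40,-.05,.40],25,0,1),([.45,-.03,.42],35,0,1),([.48,-.03,.42],50,0,1),([.5,-.03,.40],50,0,1),([.50,-.03,.35],60,0,-1),([.50,-.03,.35],60,18,-1),([.4798,.0346,.2],60,18,-1),([.4798,.0346,.2],70,18,-1),([.4798,.0346,.16],70,18,-1)]:
  print(P,t,l,s,inverse_kinematics(*pose(P,t,l,s)))
```

```text
[0.057 0.133 1.795 0.    1.216 0.057]
[0.4, -0.05, 0.4] 0 0 1 [-0.154 -0.107  1.857 -0.     1.392 -0.154]
[0.4, -0.05, 0.4] 25 0 1 [-0.227 -0.344  2.093  0.116  0.97  -0.272]
[0.45, -0.03, 0.42] 35 0 1 [-0.153 -0.338  2.104  0.125  0.775 -0.216]
[0.48, -0.03, 0.42] 50 0 1 [-0.172 -0.351  2.233  0.331  0.415 -0.415]
[0.5, -0.03, 0.4] 50 0 1 [-0.159 -0.28   2.237  0.372  0.34  -0.455]
[0.5, -0.03, 0.35] 60 0 -1 [-0.18  -0.175  2.417  2.298  0.209  0.742]
[0.5, -0.03, 0.35] 60 18 -1 [-0.517 -0.071  2.358  1.587  0.742  1.206]
[0.4798, 0.0346, 0.2] 60 18 -1 [-0.316  0.37   2.554  2.372  0.911  0.348]
[0.4798, 0.0346, 0.2] 70 18 -1 None
[0.4798, 0.0346, 0.16] 70 18 -1 None
```

```bash
cat >> h.py <<'E'
def pose(G,t,lean=18,s=-1,back=0.):
  "G: grasp point; returns TCP pos, quat"
  th=np.radians(t);l=np.radians(lean)
  jaw=np.array([np.cos(th),0,np.sin(th)]);z=np.array([np.sin(th)*np.cos(l),np.sin(l),-np.cos(th)*np.cos(l)])
  return (np.array(G)+(.019-back)*z).tolist(),quat(s*jaw,z)
E
python3 - <<'E'
from h import *
np.set_printoptions(precision=3,suppress=True)
T0=get_time()
def tp(P,t,l,s): return P,pose([0,0,0],t,l,s)[1]
move_pose(*tp([.40,-.05,.40],0,0,1)); print(get_time())
move_pose(*tp([.48,-.03,.42],50,0,1)); print(get_time())
move_pose(*tp([.50,-.03,.35],60,0,-1)); print(get_time(),get_joint_pos())
command_gripper(.36)
move_pose(*tp([.4798,.0346,.2],60,18,-1)); print(get_time(),get_joint_pos(),get_tcp_pos())
snap("side","l_side.png");snap("scene","l_scene.png")
E
```

```text
22.7583
23.6833
25.4 [-0.18  -0.175  2.416  2.297  0.209  0.742]
26.4167 [-0.316  0.37   2.553  2.372  0.91   0.35 ] [0.48  0.034 0.2  ]
```

View pics/l_side.png

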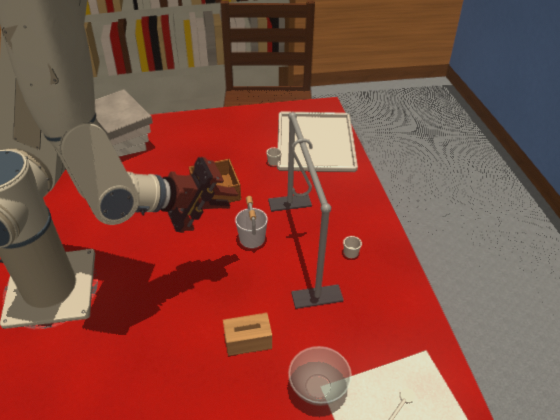

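View pics/l_scene.png

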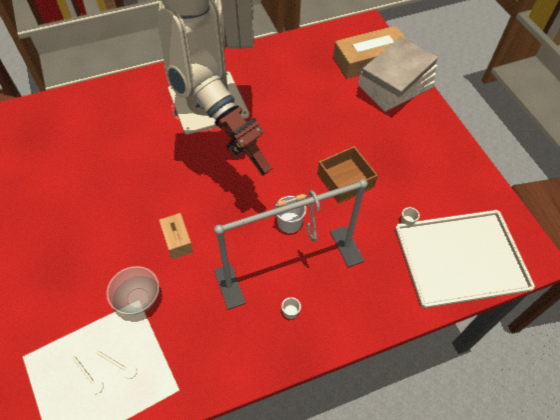

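Run:
```python
from h import *
np.set_printoptions(precision=3,suppress=True)
G=[.5297,.0530,.1155]
move_pose(*pose(G,77.5,back=.08)); print(get_time(),get_tcp_pos(),get_ft_force())
p,q=pose(G,77.5,back=.035); movel(p,q,v=.08); wait(.1);print(get_tcp_pos(),p)
snap("side","m_side.png");snap("scene","m_scene.png");im,T=snap("wrist","m_w.png");np.save("m_w.npy",T)
crop(cv2.imread("pics/m_side.png"),140,130,300,270,4,"m1.png");crop(cv2.imread("pics/m_scene.png"),220,130,340,250,4,"m2.png")
```

```text
27.4 [0.474 0.034 0.129] [ 0.69  -0.331 -0.034]
[0.514 0.048 0.119] [0.5148437971295303, 0.04805572809000084, 0.11879354088352385]
```

View pics/m1.png

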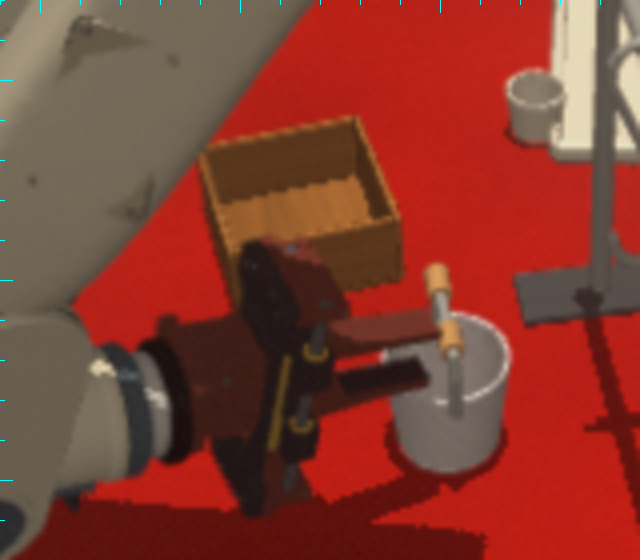

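View pics/m_w.png

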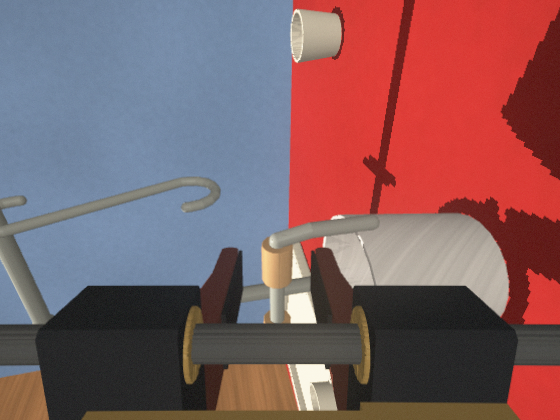

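View pics/m2.png

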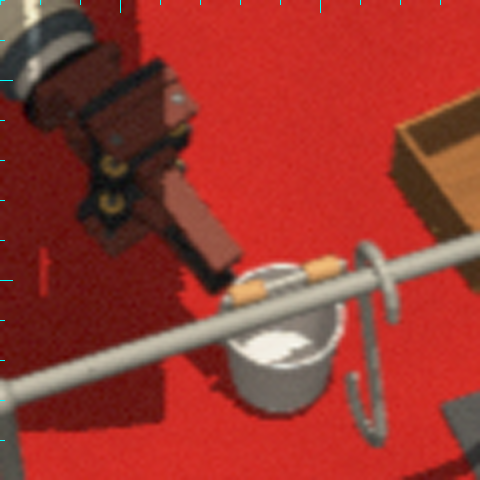

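Run:
```python
from h import *
np.set_printoptions(precision=3,suppress=True)
G=[.5297,.0530,.1155]
p,q=pose(G,77.5)
print(movel(p,q,v=.06,until_force=6)); print(get_tcp_pos(),p,get_ft_force())
command_gripper(0.0); print(get_time(),get_grip_width()*88,get_ft_force())
# lift
G2=[.5297,.053,.150]
p,q=pose(G2,77.5); movel(p,q,v=.06); wait(.2)
print(get_time(),get_grip_width()*88,get_ft_force(),get_tcp_pos(),p)
snap("side","n_side.png");snap("scene","n_scene.png");im,T=snap("wrist","n_w.png");np.save("n_w.npy",T)
crop(cv2.imread("pics/n_side.png"),170,110,330,250,4,"n1.png");crop(cv2.imread("pics/n_scene.png"),220,130,360,260,4,"n2.png")
```

```text
False
[0.547 0.059 0.112] [0.5473417409086826, 0.058871322893123995, 0.11158892020081544] [-0.076 -1.116 -0.583]
29.5083 15.23712169178062 [-0.71  -1.143 -0.221]
30.4333 15.300753079456188 [ 0.1    1.134 -2.527] [0.547 0.059 0.146] [0.5473417409086826, 0.058871322893123995, 0.14608892020081543]
```

View pics/n1.png

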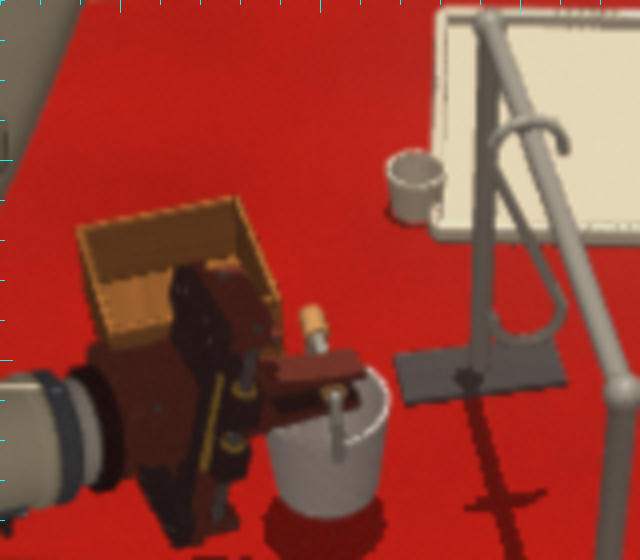

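View pics/n2.png

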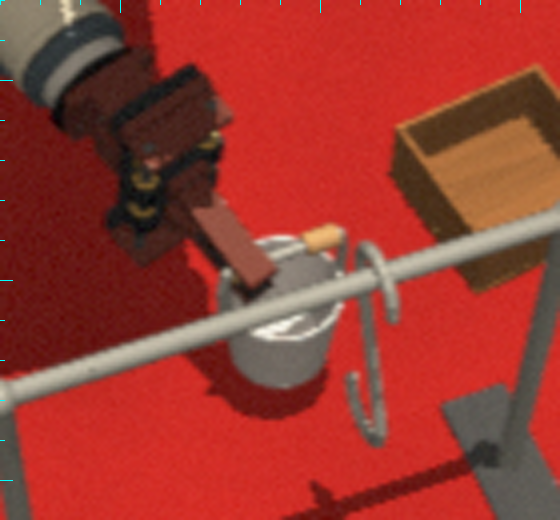

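View pics/n_w.png

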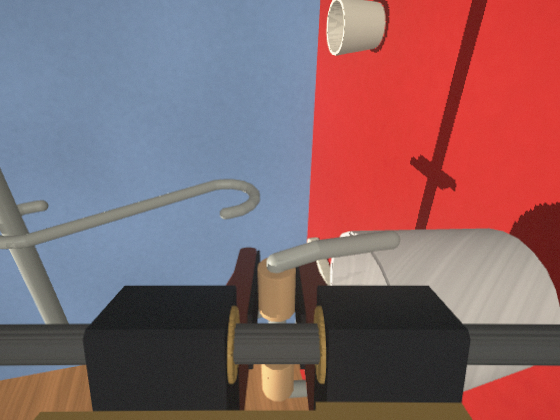

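Run:
```python
from h import *
np.set_printoptions(precision=4,suppress=True)
D=cam("side");S=cam("scene")
print("far grip",tri((S,(220+323/4,130+238/4)),(D,(170+313/4,110+322/4))))
hx,hz,gy=.658,.2225,.0543
for bx,bz,t in [(-75,-70,66),(-38,-54,66),(-20,-48,66),(-8,-50,66),(-1,-62,70),(0,-80,77.5)]:
    print(bx,inverse_kinematics(*pose([hx+bx/1000,gy,hz+bz/1000],t)))
for bx,bz,t in [(-75,-68,66),(-40,-57,66)]:
    p,q=pose([hx+bx/1000,gy,hz+bz/1000],t); movel(p,q,v=.08)
wait(.2);print(get_time(),get_tcp_pos(),p,get_ft_force(),get_grip_width()*88)
snap("side","o_side.png");snap("scene","o_scene.png");im,T=snap("wrist","o_w.png");np.save("o_w.npy",T)
crop(cv2.imread("pics/o_side.png"),210,90,350,240,4,"o1.png");crop(cv2.imread("pics/o_scene.png"),240,130,380,270,4,"o2.png")
```

```text
far grip (array([0.5278, 0.1081, 0.1479]), [0.7, 0.7])
-75 [-0.1429  0.6643  2.3493  2.6271  1.0612  0.2049]
-38 [-0.1286  0.6214  2.2778  2.6066  0.9608  0.2699]
-20 [-0.1226  0.6105  2.2417  2.5957  0.9197  0.2981]
-8 [-0.1189  0.6199  2.2166  2.5936  0.9058  0.3072]
-1 [-0.119   0.6957  2.2104  2.6391  1.0301  0.2311]
0 [-0.1218  0.8293  2.2061  2.6865  1.2678  0.116 ]
32.1917 [0.6339 0.0602 0.1577] [0.6345078338480339, 0.060171322893124005, 0.15815023883854815] [-0.0116  0.9311 -1.822 ] 15.167579383323886
```

View pics/o1.png

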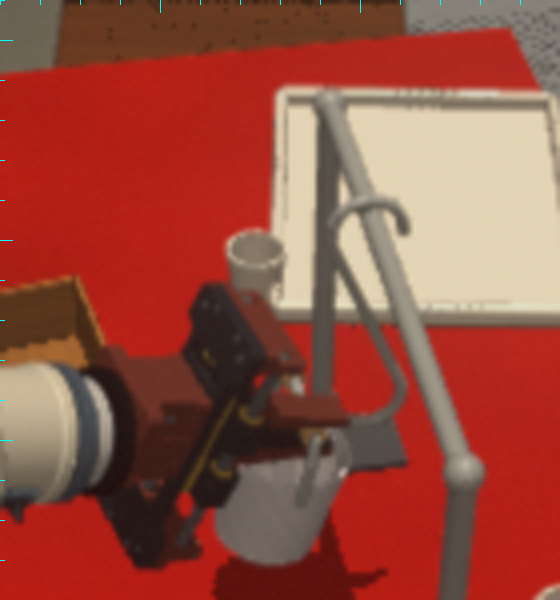

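View pics/o2.png

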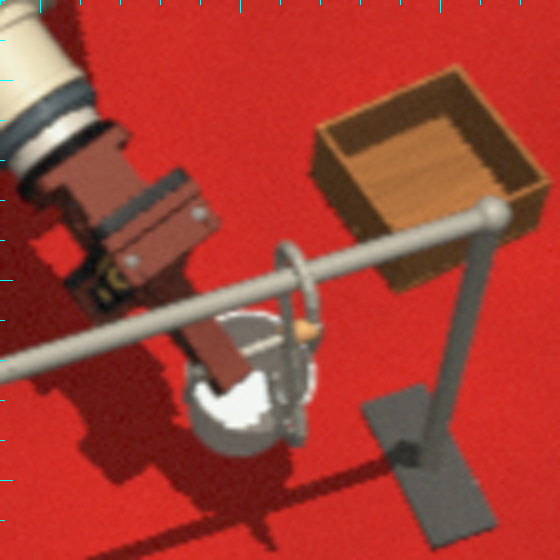

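View pics/o_w.png

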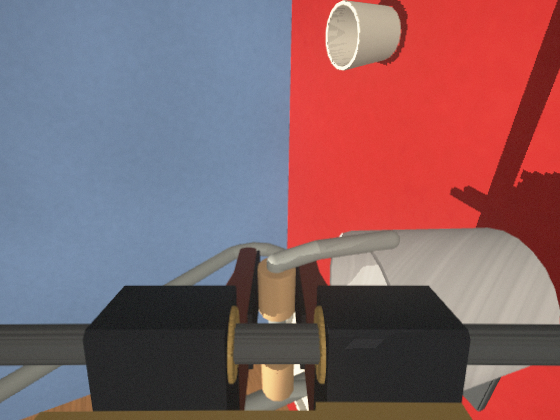

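Run:
```python
from h import *
np.set_printoptions(precision=4,suppress=True)
hx,hz,gy=.658,.2225,.0543
for bx,bz,t in [(-30,-49,66),(-20,-46,66),(-8,-49,66)]:
    p,q=pose([hx+bx/1000,gy,hz+bz/1000],t); r=movel(p,q,v=.05,until_force=4);print(bx,r,get_ft_force())
    if r: break
wait(.2);print(get_time(),get_tcp_pos(),p,get_ft_force(),get_grip_width()*88)
snap("side","p_side.png");snap("scene","p_scene.png");im,T=snap("wrist","p_w.png")
crop(cv2.imread("pics/p_side.png"),210,90,350,240,4,"p1.png");crop(cv2.imread("pics/p_scene.png"),240,130,380,270,4,"p2.png")
```

```text
-30 False [-0.3881  0.8641 -2.3164]
-20 False [-0.1925 -0.6062 -2.2063]
-8 False [ 0.7803  0.04   -2.1238]
33.7083 [0.6663 0.0602 0.166 ] [0.6665078338480339, 0.060171322893124005, 0.16615023883854813] [-0.5402 -0.1612 -2.0628] 15.233342088762953
```

View pics/p1.png

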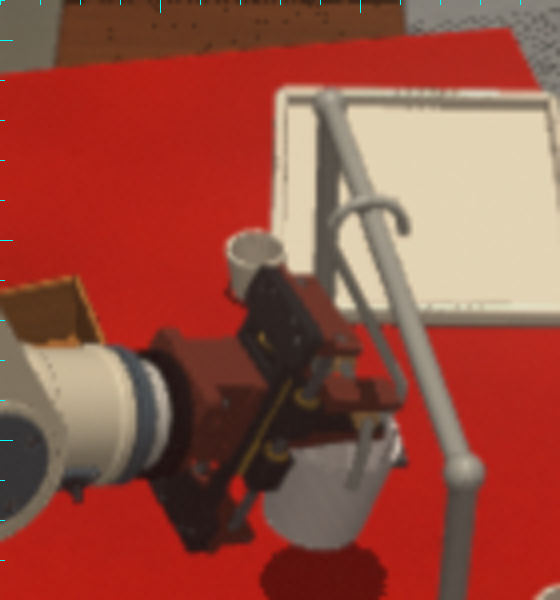

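View pics/p2.png

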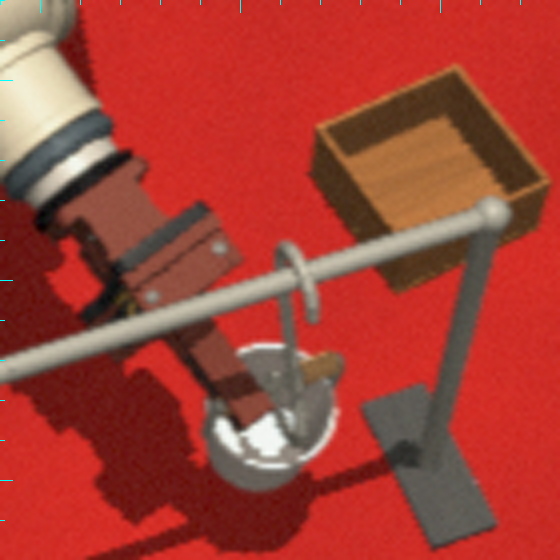

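View pics/p_w.png

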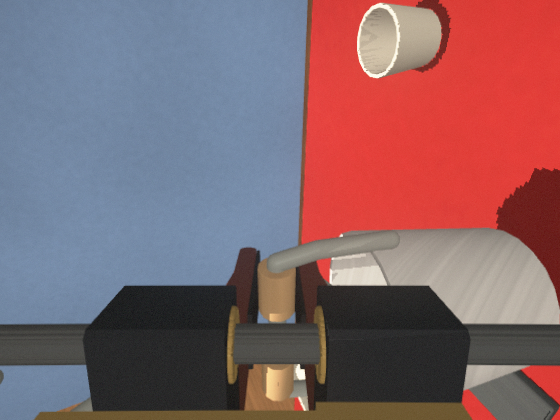

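Run:
```python
from h import *
np.set_printoptions(precision=4,suppress=True)
hx,hz,gy=.658,.2225,.0540
for bx,bz,t,f in [(-2,-62,71,4),(-1,-72,77.5,4),(-1,-88,77.5,1.5)]:
    p,q=pose([hx+bx/1000,gy,hz+bz/1000],t); r=movel(p,q,v=.04 if f>2 else .02,until_force=f);print(bz,r,get_ft_force(),get_tcp_pos())
    if r: break
wait(.2);print(get_time(),get_tcp_pos(),p,get_ft_force(),get_grip_width()*88)
snap("side","r_side.png");snap("scene","r_scene.png")
crop(cv2.imread("pics/r_side.png"),210,90,350,240,4,"r1.png");crop(cv2.imread("pics/r_scene.png"),240,130,380,270,4,"r2.png")
```

```text
-62 False [-1.0734 -0.1758 -1.9858] [0.6729 0.0599 0.1542]
-72 False [ 0.243  -0.162  -1.6193] [0.6745 0.06   0.146 ]
-88 True [0.2241 0.3452 2.6361] [0.6751 0.0599 0.1416]
35.3417 [0.6749 0.0599 0.1415] [0.6746417409086827, 0.059871322893123996, 0.13058892020081544] [-0.5017  0.0088  4.4794] 15.480859823949306
```

View pics/r1.png

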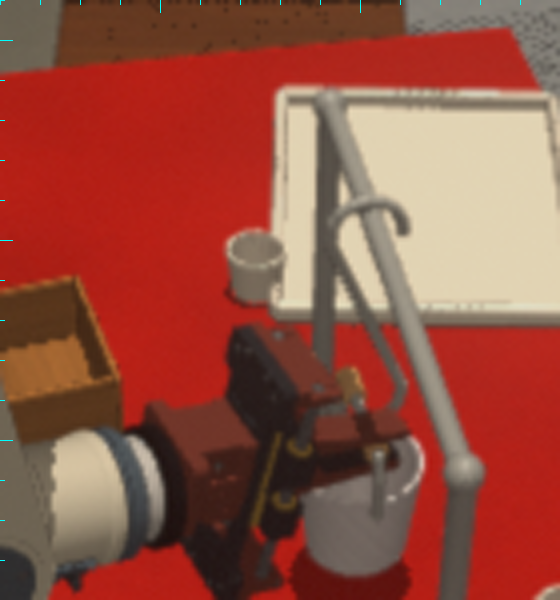

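View pics/r2.png

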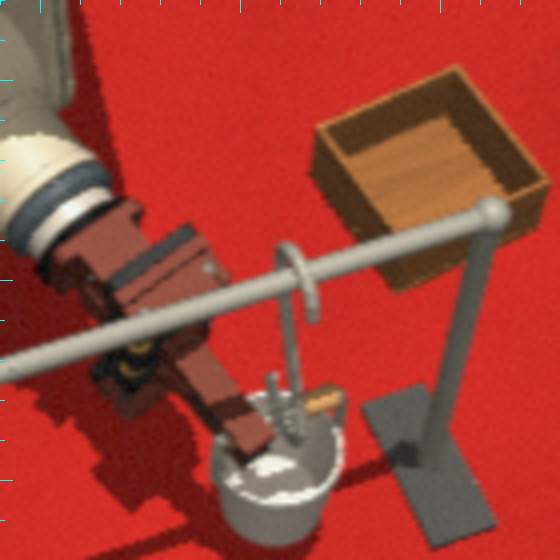

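Run:
```python
from h import *
np.set_printoptions(precision=4,suppress=True)
p0=np.array(get_tcp_pos());q=pose([0,0,0],77.5)[1]
movel((p0+[0,0,.001]).tolist(),q,v=.02);wait(.2);print(get_ft_force())
command_gripper(.34);print(get_ft_force(),get_grip_width()*88);wait(.3)
snap("side","s_side.png");snap("scene","s_scene.png");snap("wrist","s_w.png");print(get_time(),get_ft_force())
crop(cv2.imread("pics/s_side.png"),210,90,350,240,4,"s1.png");crop(cv2.imread("pics/s_scene.png"),240,130,380,270,4,"s2.png")
```

```text
[ 0.1438 -0.1298 -0.6904]
[ 0.5458  0.0557 -0.259 ] 29.555088448859046
36.8 [-0.9183  0.6723  0.2566]
```

View pics/s1.png

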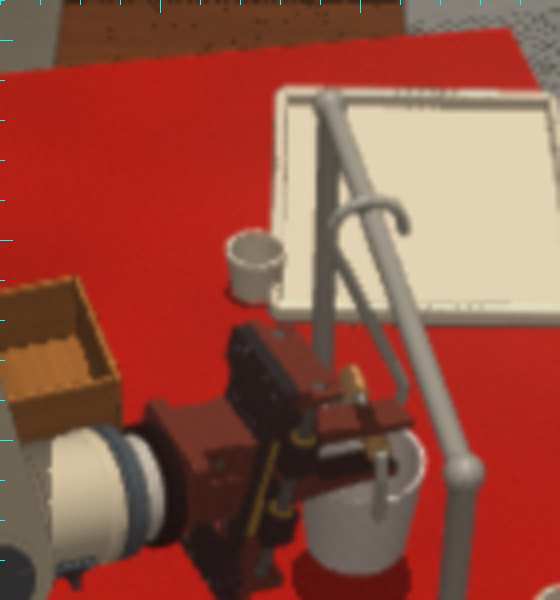

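View pics/s2.png

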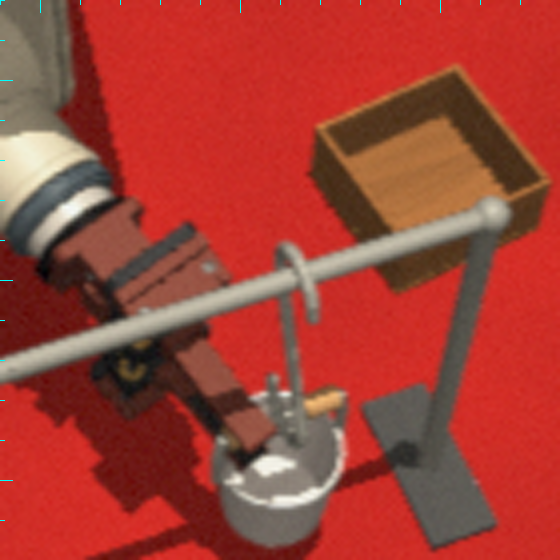

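View pics/s_w.png

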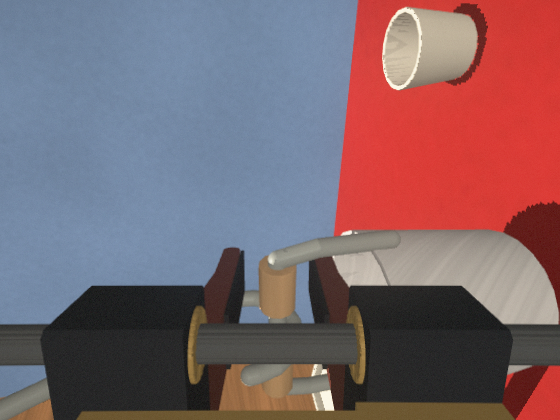

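Released: the grip stays centred between the open fingers (col 277) and the pail hangs. Withdrawing along the tool axis.

Run:
```python
from h import *
np.set_printoptions(precision=4,suppress=True)
T=tool_T();z=T[:3,2];q=pose([0,0,0],77.5)[1]
p=T[:3,3]
print(movel((p-.05*z).tolist(),q,v=.05,until_force=4))
movel((p-.13*z).tolist(),q,v=.1)
wait(1.0);print(get_time(),get_tcp_pos(),get_ft_force())
snap("side","t_side.png");snap("scene","t_scene.png");im,T=snap("wrist","t_w.png")
wait(.5);snap("side","t_side2.png")
print(np.abs(cv2.imread("pics/t_side.png").astype(int)-cv2.imread("pics/t_side2.png"))[90:260,260:350].mean())
crop(cv2.imread("pics/t_side.png"),210,90,350,240,4,"t1.png");crop(cv2.imread("pics/t_scene.png"),240,130,380,270,4,"t2.png")
```

```text
False
39.9 [0.5541 0.0197 0.1692] [0.073  0.0374 0.5057]
0.6170152505446623
```

View pics/t1.png

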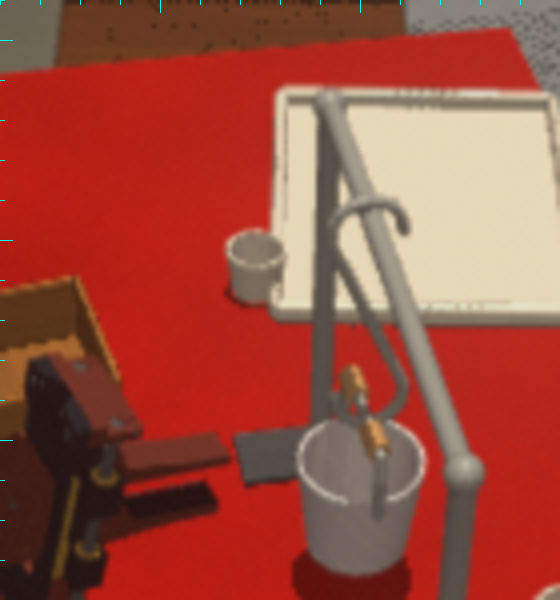

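View pics/t2.png

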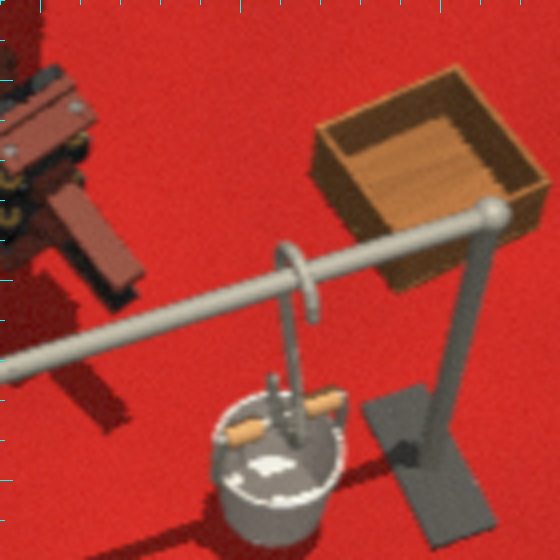

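View pics/t_scene.png

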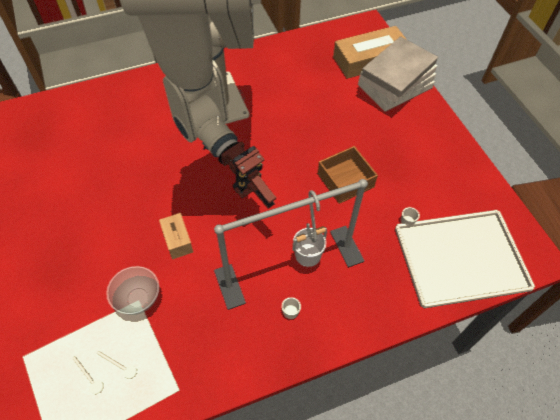

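Run:
```python
from h import *
np.set_printoptions(precision=4,suppress=True)
D=cam("side");S=cam("scene")
d=lambda x,y:(210+x/4,90+y/4);s=lambda x,y:(240+x/4,130+y/4)
a=tri((S,s(325,404)),(D,d(353,383)));b=tri((S,s(245,431)),(D,d(374,437)));print(a,b,(a[0]+b[0])/2)
wait(1.5);im,_=snap("side","u_side.png");wait(.7);im2,_=snap("side","u2_side.png")
print(cv2.absdiff(im,im2)[130:250,270:330].max(),get_ft_force(),get_time())
job_done()
```

```text
(array([0.6584, 0.1102, 0.1421]), [0.4, 0.4]) (array([0.6599, 0.0555, 0.1444]), [0.6, 0.6]) [0.6591 0.0828 0.1432]
17 [ 0.3075 -0.4224 -0.3714] 42.9
the job is handed in; nothing more can be done
```

The S-hook is on the rail with its lower curl open towards the robot, and the pail hangs from that curl by the bare middle of its handle. I handed the job in at about 43 s; the interface gives no verdict.

**What I did:**
- I pinched the hook from above, hung it at y ≈ 0.08 and released it.
- I lifted the pail out of its crate by the middle of the bar and stood it on the open table with its handle parallel to the rail.
- I took it again by the near wooden grip, with the tool 77° from vertical and leaning 18° sideways. I carried it over the hook's tip tilted about 11° and lowered it into the curl. Then I opened the fingers and backed off 130 mm along the tool.

**Last checks:**
- **Seating:** the handle's middle measured (0.659, 0.083, 0.143), about 2 mm in y from where the hook hung before the pail went on (≈ 0.081). Its height agrees with the expected 0.145 for a seated bar, to within 2 mm.
- **Grips:** the two wooden grips differ by about 2 mm in height, so the pail hangs close to upright.
- **Stillness:** two side pictures 0.7 s apart differed by at most 17 grey levels around the pail and hook. That is mostly image noise, so I saw no swinging.
- **Robot:** the fingers stand well clear of everything, and the wrist force read about 0.6 N, which is noise.
- **Bowl and cups:** they look unmoved in the last scene picture; I did not measure them again.

**One disagreement:** the hanging hook's tip measured about 4 mm from where the stated dimensions put it, in both x and z. I planned with the hook's middle 1 mm further in x and about 2 mm lower as a compromise, and nothing touched until the handle seated.

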